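# Sweep the green end caps into the parts corral

### The arm

A 7-joint arm with a two-finger parallel gripper is mounted at the origin on the work surface. World frame = base frame: x ahead of the robot, y to its left, z up, the work surface at z = 0. Lengths are in m, angles in degrees, forces in N, time in s.
With the tool pointing down it reaches from about 0.425 to 0.875 m from the base axis. Payload 4.7 kg.
Tool frame: the origin (TCP) lies between the finger pads; the fingertips stand 22 mm ahead of it and the grasp point (between the pads) lies 3 mm ahead of it (env.tip_reach is the distance from the TCP to the fingertips, in m); z points along the fingers, y is the line along which they close (so a half turn about z gives the same grasp; the last joint's range is limited). The gripper opens to 87 mm and grips with 3 to 60 N. Pads are 19 mm wide; open, the fingers measure 117 mm over their backs; the gripper's body (75 mm by 190 mm) begins 51 mm behind the grasp point.
Start: joints at [-71.786, 18.392, -4.016, 83.108, 1.295, 78.541, -3.26], TCP at [0.194, 0.62, 0.245] pointing down, gripper open.
Joint ranges: [-163.93, 163.93], [-17.29, 119.83], [-79.2, 71.16], [3.27, 140.29], [-89.18, 269.18], [5.43, 117.66], [-154.24, 154.24]. Speed limits (degrees/s): [147.25, 147.25, 180, 180, 180, 180, 180].

### API

Orientations are given as [roll, pitch, yaw] about the fixed x, y, z axes, in that order (R = Rz(yaw) Ry(pitch) Rx(roll)).
In Python, from cell import env gives the robot as it stands.
- The arm moves only by the shell command python3 -m creep 'ROWS' [FORCE]. ROWS is JSON, one flat list of numbers, 7 for each row, row after row: the finger opening in mm, from 0 to 87, then the shift along the tool's x, y, z in units of 30 mm (1.0 is 30 mm), then the turn, a rotation vector about the tool's x, y, z in units of 6 degrees (1.0 is 6 degrees). A call has 1 to 12 rows; each row is the pose to reach, as a shift and turn from the pose commanded when the call began, along the tool's axes at that moment; what a row does not reach only later rows make up. A row lasts 1/10 s, in which the tool goes at most 50 mm and 8.59 degrees, less where a joint would pass 70% of its speed; a pose out of reach is approached as far as the arm can. A call with a gripper value outside its range is refused whole. The fingers move at their own pace and stop on an object; FORCE is the grip in N (left out, the last holds). Time passes only in rows, so rows that repeat a pose let the fingers close. It gives the time, the measured TCP pose, the force, the opening and the grip force at its end, in the units of the state.
- env.get_obs(): the state, without advancing time (a new reading comes with each control period).
- env.read_camera(name): name is "scene" or "top" or "wrist"; returns a dict with "color" (480x640x3 uint8, red, green, blue), "depth" (480x640 float32, m along the optical axis (not along the pixel's ray), 0 where there is no reading), "fovy" (degrees; the focal length in pixels is half the picture's height over the tangent of half this angle, whatever the lens; pixels are square), "cx", "cy" (the principal point, pixels), "R" (3x3) and "t" (3): a world point X has camera coordinates R X + t. Camera axes: x right, y down, z forward; pixel columns grow to the right and rows downward; lengths in m; the calibration is good to about 2 mm. The wrist camera is an equidistant fisheye: a pixel r from the principal point sees the ray r / f radians off the axis. A picture is of the moment at which its call begins.
- env.sign_off(): hands the job in; it is judged then, once.
The state is a dict: "time_s": time; "qpos": joint angles; "joint_velocities": joint speeds; "effort": joint torques, N m; "tool_pos": TCP position; "tool_rot": TCP orientation; "force": force on the tool from outside, world axes, zero at the start; "wrist_torque": the same for the moment, N m; "grip_width": finger opening in m; "grasp_force": force on a finger pad.
Only numpy, scipy, OpenCV 4.12 (cv2) and the standard library are available. Lean on these libraries where they do the work, as an engineer would, in place of code of your own. Each camera call takes 0.05 s, during which the arm holds its last target. There are 200 camera calls.

### The job

Sweep the three green end caps across the desk into the white open-fronted corral, pushing them gently along with the fingers and never pinching or picking them up, until each lies flat and wholly inside, behind the line of the open front. Leave the black cap, the olive sleeve and everything else on the desk standing where it is.

Things in the scene. Friction and masses are not known exactly. Their poses are not given: they have to be found in the camera images.
- corral: white U of three walls, 30 mm high, 5 mm thick, fixed to the desk round a flat pale blue sheet; no sill, no raised floor. Inside 190 x 110 mm deep. Origin: centre of the inside, desk level. Its x axis points from the open front (x = -55 mm) to the back wall (+55 mm); side walls' inner faces at y = -95 and +95 mm. The open front looks to world -y, turned up to 12 degrees either way
- green_cap_a: solid green plastic end cap, an upright disc 36 mm in diameter and 18 mm high with a notched rim round a 3 mm deep dish on top, about 25 g, slides freely on the desk. Origin: centre of its underside, on the desk (z = 0 at the start)
- green_cap_b: solid green plastic end cap, an upright disc 36 mm in diameter and 18 mm high with a notched rim round a 3 mm deep dish on top, about 25 g, slides freely on the desk. Origin: centre of its underside, on the desk (z = 0 at the start)
- green_cap_c: solid green plastic end cap, an upright disc 36 mm in diameter and 18 mm high with a notched rim round a 3 mm deep dish on top, about 25 g, slides freely on the desk. Origin: centre of its underside, on the desk (z = 0 at the start)
- black_cap: solid black plastic end cap, an upright disc 36 mm in diameter and 18 mm high with a notched rim round a 3 mm deep dish on top, about 25 g, slides freely on the desk. Origin: centre of its underside, on the desk (z = 0 at the start). It is to stay where it is
- sleeve: olive plastic sleeve standing upright among the caps, 38 mm in diameter, 45 mm high. Origin: centre of its underside. To stay where it is
- tube_a: olive printed tube with olive top, standing upright to the robot's right of the caps, 48 mm in diameter, 170 mm high. Origin: centre of its underside. To stay where it is
- tube_b: olive printed tube with black top, standing upright to the robot's right of the caps, 48 mm in diameter, 170 mm high. Origin: centre of its underside. To stay where it is
- tape_measure: yellow tape measure, 65 x 70 mm and 34 mm high, lying at the far side of the desk. Origin: centre of its underside. To stay where it is
- stapler: blue and black stapler, 40 x 140 mm and 44 mm high, lying at the far side of the desk. Origin: centre of its underside. To stay where it is
There are look-alikes about, which are no part of the job. Leave any pink or red look-alike of the green_cap_c alone.

How it is judged:
By the outcome, as a careful person would: the job done as asked, in the order asked, and still so for the second after the job is handed in, with the robot touching nothing.
It also fails if it takes over 72 s, if anything falls off the work surface, if the arm or the gripper's body presses on something with over 40 N, if the wrist force passes 120 N, or if a joint passes its speed limit or range.

## Working session

There is one attempt and no reset: what is moved stays moved. The work goes in short steps, Python scripts to look and compute and a shell command to move; the robot and the scene stay as the last step left them, time stands still between calls to the robot, and variables do not carry over. Pictures are saved under pics/ and viewed, at most 10 in all, crops included, and the job is handed in when it is done.

```bash
mkdir -p pics; cat > h.py <<'E'
import numpy as np, cv2
from cell import env
def cloud(c):
    H,W=c["depth"].shape; f=H/2/np.tan(np.radians(c["fovy"]/2))
    u,v=np.meshgrid(np.arange(W),np.arange(H)); d=c["depth"]
    P=np.stack([(u-c["cx"])/f*d,(v-c["cy"])/f*d,d],-1)
    return (P-c["t"])@np.array(c["R"])
def save(n,im): cv2.imwrite("pics/"+n,im[...,::-1])
E
python3 - <<'E'
from h import *
for n in("top","scene"):
    c=env.read_camera(n); save(n+"0.png",c["color"]); np.save(n+".npy",cloud(c)); np.save(n+"c.npy",c["color"])
o=env.get_obs(); print(o["tool_pos"],o["tool_rot"],o["force"],env.tip_reach)
E
```

```text
[0.19434638 0.61978683 0.24358714] [-1.79902707e+02  5.77596439e-03  1.62598725e+02] [ 0.1674473  -0.34483079 -0.03519145] 0.022
```

View pics/top0.png

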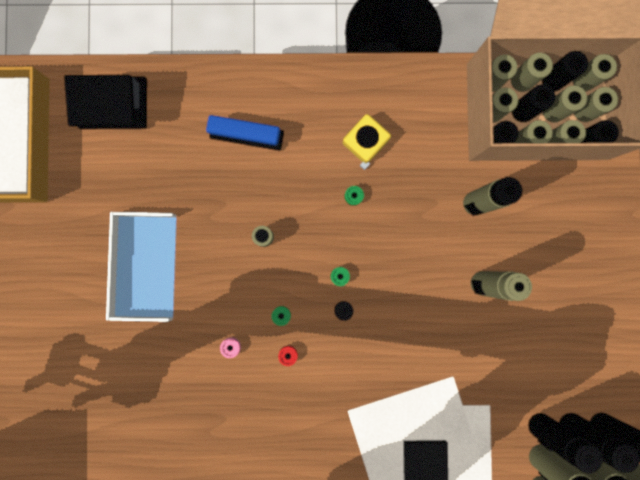

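View pics/scene0.png

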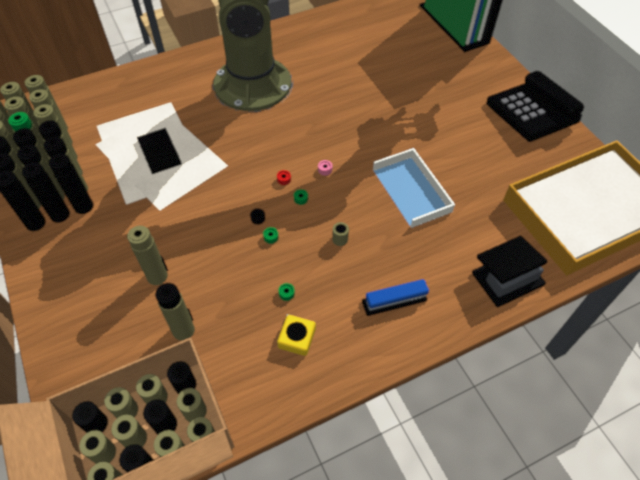

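The top view shows the green caps at (354,195), (340,276) and (281,315), and the black cap at (343,310). The sleeve is at (262,235), and the pink (230,348) and red (288,355) look-alikes are to be left. The corral spans (108–176, 212–320), open to the right (-y). The green ones match the description. Next I'll measure them and check an enlarged crop.

```bash
python3 - <<'E'
from h import *
P=np.load("top.npy");C=np.load("topc.npy")
print("rgb range",P[200,300],P[400,300])
hsv=cv2.cvtColor(C,cv2.COLOR_RGB2HSV)
for n,(u,v) in dict(far=(354,195),mid=(340,276),near=(281,315),black=(343,310),pink=(230,348),red=(288,355),sleeve=(262,235),tape=(367,137),stapler=(245,132),tubea=(515,287),tubeb=(505,190)).items():
    w=P[v-28:v+29,u-40:u+41].reshape(-1,3)
    ctr=P[v,u]; r=0.028 if n not in("tape","stapler","tubea","tubeb") else .08
    m=(np.hypot(*(w[:,:2]-ctr[:2]).T)<r)&(w[:,2]>(0.011 if r<.05 else .03)); q=w[m]
    lo,hi=np.percentile(q,1,0),np.percentile(q,99,0)
    print(n,hsv[v,u+8],((lo+hi)/2).round(4),(hi-lo).round(4),len(q))
w=P[195:340,90:190].reshape(-1,3); q=w[(w[:,2]>.02)&(w[:,2]<.045)]
print("walls",cv2.minAreaRect((q[:,:2]*1000).astype(np.float32)),cv2.boxPoints(cv2.minAreaRect((q[:,:2]*1000).astype(np.float32))),np.percentile(q[:,2],[5,50,95]))
b=(hsv[...,0]>95)&(hsv[...,0]<115)&(hsv[...,1]>70)&(hsv[...,2]>120); b[:195]=0;b[340:]=0;b[:,190:]=0
r=cv2.minAreaRect((P[b][:,:2]*1000).astype(np.float32)); print("sheet",r,cv2.boxPoints(r))
cv2.imwrite("pics/crop.png",cv2.resize(C[170:380,95:385],(800,579),interpolation=cv2.INTER_CUBIC)[...,::-1])
E
```

```text
rgb range [ 6.62093960e-01 -8.93527454e-02  3.11752550e-04] [ 2.82325783e-01 -8.67451407e-02 -2.02637657e-04]
far [ 69 177 147] [ 0.6685 -0.1917  0.0167] [0.0342 0.034  0.0095] 292
mid [ 69 169 148] [ 0.516  -0.1621  0.0173] [0.0337 0.0338 0.0097] 294
near [ 70 162 107] [ 0.4425 -0.0509  0.0164] [0.0335 0.0336 0.0095] 297
black [161 120  17] [ 0.4506 -0.1687  0.0168] [0.0334 0.0336 0.0097] 293
pink [170  94 239] [0.3844 0.0439 0.0163] [0.034  0.0342 0.0101] 304
red [  1 192 215] [ 0.3682 -0.0636  0.0168] [0.0337 0.0335 0.0101] 304
sleeve [ 28  74 141] [ 0.5909 -0.0199  0.0338] [0.036  0.0353 0.0312] 355
tape [30 27 19] [ 0.7748 -0.2144  0.0347] [0.0793 0.0784 0.0085] 1220
stapler [109 190 188] [0.7877 0.0151 0.0407] [0.0494 0.1306 0.0152] 1385
tubea [34 76 57] [ 0.5004 -0.4323  0.104 ] [0.0445 0.0457 0.1397] 1412
tubeb [150  30  17] [ 0.6518 -0.422   0.1032] [0.0448 0.0442 0.1412] 1409
walls ((537.1144409179688, 209.64730834960938), (116.51007080078125, 200.67982482910156), 88.5619125366211) [[435.34412 153.92883]
 [635.9607  148.89243]
 [638.88477 265.36578]
 [438.2682  270.4022 ]] [0.02141563 0.02968177 0.03298045]
sheet ((532.9863891601562, 76.31013488769531), (369.4620056152344, 188.84234619140625), 87.9942855834961) [[ 432.15762 -105.00303]
 [ 620.8843  -111.61236]
 [ 633.8152   257.6233 ]
 [ 445.0885   264.23264]]
```

View pics/crop.png

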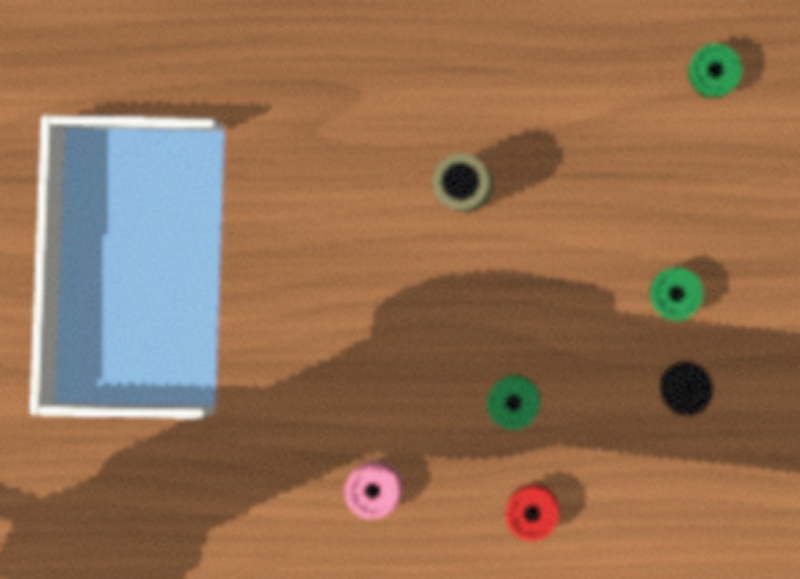

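Checks: cap tops read about 18 mm, corral outer about 200 x 116 mm, and every radius is within reach. The crop confirms green at (715,70), (676,293) and (513,402), with pink, red, black and the sleeve left out.

Plan: keep the tool yaw at 90° so tool x is world +y and tool y is world +x. I'll cradle each cap with the fingers fixed at 24 mm and push towards +y.

```bash
python3 -m creep '[24,-11.3,-7.6,0,0,0,6, 24,-11.3,-7.6,0,0,0,6, 24,-11.3,-7.6,0,0,0,6, 24,-11.3,-7.6,0,0,0,6, 24,-11.3,-7.6,0,0,0,6, 24,-11.3,-7.6,0,0,0,6, 24,-11.3,-7.6,0,0,0,6, 24,-11.3,-7.6,0,0,0,6, 24,-11.3,-7.6,0,0,0,12.1, 24,-11.3,-7.6,0,0,0,12.1, 24,-11.3,-7.6,0,0,0,12.1, 24,-11.3,-7.6,0,0,0,12.1]'
```

```text
time_s: 1.3
tool_pos: [0.4496, 0.3009, 0.2441]
tool_rot: [-180.0, 0.0, 91.8]
force: [-0.1, 0.2, -0.1]
grip_width: 0.024
grasp_force: 0.0
```

```bash
python3 -m creep '[24,-13.4,-0.25,0,0,0,0, 24,-13.4,-0.25,0,0,0,0, 24,-13.4,-0.25,0,0,0,0, 24,-13.4,-0.25,0,0,0,0, 24,-13.4,-0.25,2,0,0,0, 24,-13.4,-0.25,3,0,0,0, 24,-13.4,-0.25,4,0,0,0, 24,-13.4,-0.25,5,0,0,0, 24,-13.4,-0.25,5,0,0,0, 24,-13.4,-0.25,5,0,0,0, 24,-13.4,-0.25,5,0,0,0, 24,-13.4,-0.25,5,0,0,0]'; python3 - <<'E'
from h import *
c=env.read_camera("wrist"); save("w1.png",c["color"])
o=env.get_obs(); print(o["tool_pos"],o["tool_rot"])
E
```

```text
time_s: 2.5
tool_pos: [0.4587, -0.0996, 0.0954]
tool_rot: [179.9, -0.0, 92.3]
force: [0.4, 0.5, 1.1]
grip_width: 0.0243
grasp_force: 0.0
[ 0.45909119 -0.09926419  0.0957534 ] [ 1.79874224e+02 -3.64224585e-02  9.23451036e+01]
```

View pics/w1.png

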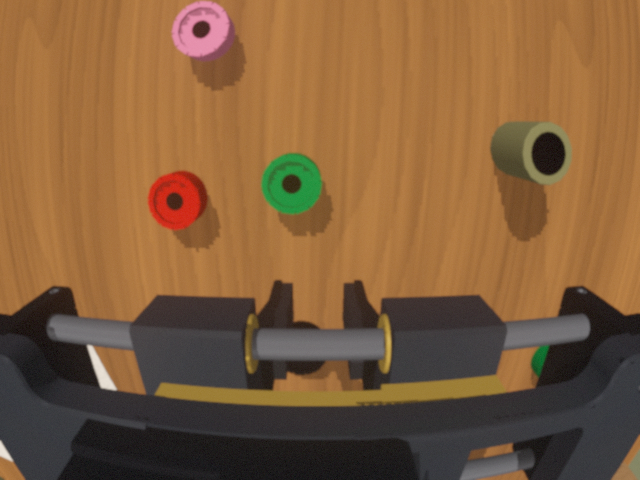

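The green cap (292,183) is ahead of the fingers, red is at (177,200), pink at (202,30), and black is behind at (305,345). Yaw is 2.3° off, so I'll correct that and the lateral offset, then descend.

```bash
python3 -m creep '[24,0.02,-0.57,0,0,0,0.39, 24,0.02,-0.57,0,0,0,0.39, 24,0.02,-0.57,1,0,0,0.39, 24,0.02,-0.57,1.7,0,0,0.39, 24,0.02,-0.57,2.1,0,0,0.39, 24,0.02,-0.57,2.32,0,0,0.39, 24,0.02,-0.57,2.32,0,0,0.39, 24,0.02,-0.57,2.32,0,0,0.39]'
```

```text
time_s: 3.35
tool_pos: [0.4416, -0.1008, 0.0257]
tool_rot: [179.9, -0.0, 89.9]
force: [-0.1, 0.1, 0.2]
grip_width: 0.0238
grasp_force: 0.0
```

```bash
python3 -m creep '[24,0.3,0.02,0,0,0,0, 24,0.6,0.03,0,0,0,0, 24,0.9,0.03,0,0,0,0, 24,1.2,0.05,0,0,0,0, 24,1.5,0.1,0,0,0,0, 24,1.8,0.15,0,0,0,0, 24,2.1,0.2,0,0,0,0, 24,2.4,0.25,0,0,0,0, 24,2.7,0.3,0,0,0,0, 24,3.0,0.35,0,0,0,0, 24,3.3,0.4,0,0,0,0, 24,3.6,0.45,0,0,0,0]'; python3 -m creep '[24,0.3,0.05,0,0,0,0, 24,0.6,0.1,0,0,0,0, 24,0.9,0.15,0,0,0,0, 24,1.2,0.2,0,0,0,0, 24,1.5,0.25,0,0,0,0, 24,1.8,0.3,0,0,0,0, 24,2.1,0.35,0,0,0,0, 24,2.4,0.4,0,0,0,0, 24,2.7,0.45,0,0,0,0, 24,3.0,0.5,0,0,0,0, 24,3.2,0.53,0,0,0,0, 24,3.2,0.53,0,0,0,0]'
python3 - <<'E'
from h import *
c=env.read_camera("top"); P=cloud(c); hsv=cv2.cvtColor(c["color"],cv2.COLOR_RGB2HSV)
m=(cv2.inRange(hsv,(55,90,50),(85,255,255))); n,l,s,ce=cv2.connectedComponentsWithStats(m)
for i in range(1,n):
    if s[i,4]>60: print(s[i,4],ce[i].round(),np.median(P[l==i],0).round(4))
E
```

```text
time_s: 4.55
tool_pos: [0.4545, 0.0079, 0.0249]
tool_rot: [-180.0, -0.0, 89.9]
force: [0.7, -0.7, 0.1]
grip_width: 0.0241
grasp_force: 0.5
time_s: 5.75
tool_pos: [0.4707, 0.1044, 0.0249]
tool_rot: [180.0, -0.0, 90.0]
force: [0.4, 0.4, -0.6]
grip_width: 0.0241
grasp_force: 0.0
271 [354. 195.] [ 0.6686 -0.1918  0.0165]
260 [340. 276.] [ 0.516  -0.1638  0.0169]
```

```bash
python3 - <<'E'
from h import *
c=env.read_camera("wrist"); save("w2.png",c["color"])
E
```

```text
(no output)
```

View pics/w2.png

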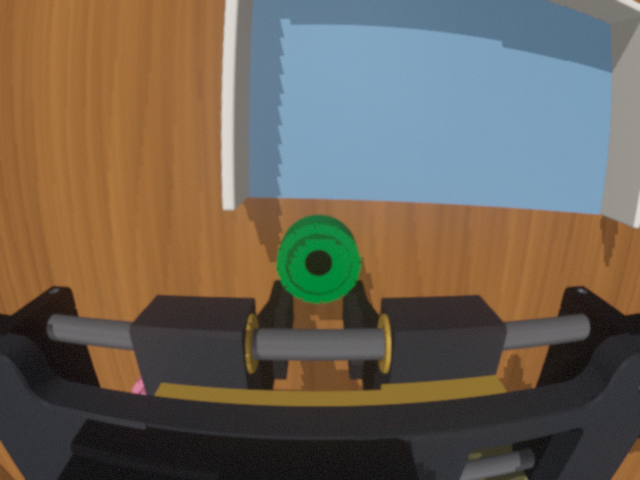

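The cap sits in the cradle at (318,260), straight in front of the corral mouth. I'll move it a bit more towards +x to clear the left wall end (232,205), then push straight in.

```bash
python3 -m creep '[24,0.25,0.09,0,0,0,0, 24,0.5,0.19,0,0,0,0, 24,0.75,0.29,0,0,0,0, 24,1.0,0.39,0,0,0,0, 24,1.3,0.48,0,0,0,0, 24,1.6,0.5,0,0,0,0, 24,1.9,0.5,0,0,0,0, 24,2.2,0.5,0,0,0,0, 24,2.5,0.5,0,0,0,0, 24,2.75,0.5,0,0,0,0, 24,2.9,0.5,0,0,0,0, 24,3.0,0.5,0,0,0,0]'; python3 -m creep '[24,0,0,0,0,0,0, 24,-0.3,0,0,0,0,0, 24,-0.6,0,0,0,0,0, 24,-0.6,0,-1,0,0,0, 24,-0.6,0,-2,0,0,0, 24,-0.6,0,-3,0,0,0, 24,-2,0,-3,0,0,0, 24,-3.5,0.2,-3,0,0,0, 24,-5,0.4,-3,0,0,0, 24,-6.5,0.6,-3,0,0,0, 24,-8,0.7,-3,0,0,0, 24,-9.5,0.8,-3,0,0,0]'
```

```text
time_s: 7.05
tool_pos: [0.4857, 0.1936, 0.025]
tool_rot: [180.0, -0.0, 89.9]
force: [-1.0, -0.2, 0.3]
grip_width: 0.0237
grasp_force: 0.1
time_s: 8.25
tool_pos: [0.5084, -0.095, 0.1151]
tool_rot: [180.0, -0.0, 89.8]
force: [1.0, 0.7, 0.2]
grip_width: 0.0242
grasp_force: 0.0
```

```bash
python3 -m creep '[24,-1.5,0.22,0,0,0,0.02, 24,-3,0.22,0,0,0,0, 24,-4.1,0.22,0,0,0,0, 24,-4.1,0.22,0,0,0,0, 24,-4.1,0.22,1,0,0,0, 24,-4.1,0.22,2,0,0,0, 24,-4.1,0.22,2.6,0,0,0, 24,-4.1,0.22,3,0,0,0, 24,-4.1,0.22,3,0,0,0]'
python3 - <<'E'
from h import *
c=env.read_camera("top"); P=cloud(c); hsv=cv2.cvtColor(c["color"],cv2.COLOR_RGB2HSV)
m=(cv2.inRange(hsv,(55,90,40),(85,255,255))); n,l,s,ce=cv2.connectedComponentsWithStats(m)
for i in range(1,n):
    if s[i,4]>60: print(s[i,4],ce[i].round(),np.median(P[l==i],0).round(4))
E
```

```text
time_s: 9.15
tool_pos: [0.5147, -0.2149, 0.0241]
tool_rot: [-179.9, -0.0, 89.9]
force: [0.1, -0.5, 1.3]
grip_width: 0.0238
grasp_force: 0.0
272 [354. 195.] [ 0.6687 -0.1916  0.0168]
262 [340. 276.] [ 0.516  -0.1638  0.0168]
325 [137. 293.] [0.4875 0.2156 0.0164]
```

Cap 1 lies at (0.4875, 0.2156), well inside. Now the middle cap.

```bash
python3 -m creep '[24,0.3,0.03,-0.04,0,0,0, 24,0.6,0.04,-0.04,0,0,0, 24,0.9,0.04,-0.04,0,0,0, 24,1.2,0.04,-0.04,0,0,0, 24,1.6,0.05,-0.04,0,0,0, 24,2.0,0.07,-0.04,0,0,0, 24,2.4,0.09,-0.04,0,0,0, 24,2.8,0.11,-0.04,0,0,0, 24,3.2,0.13,-0.04,0,0,0, 24,3.6,0.15,-0.04,0,0,0, 24,4.0,0.16,-0.04,0,0,0, 24,4.4,0.17,-0.04,0,0,0]'; python3 -m creep '[24,0.4,0.01,0,0,0,0, 24,0.8,0.02,0,0,0,0, 24,1.2,0.03,0,0,0,0, 24,1.6,0.04,0,0,0,0, 24,2.0,0.06,0,0,0,0, 24,2.4,0.09,0,0,0,0, 24,2.8,0.13,0,0,0,0, 24,3.2,0.17,0,0,0,0, 24,3.6,0.21,0,0,0,0, 24,4.0,0.25,0,0,0,0, 24,4.4,0.29,0,0,0,0, 24,4.7,0.32,0,0,0,0]'; python3 - <<'E'
from h import *
c=env.read_camera("wrist"); save("w3.png",c["color"])
E
```

```text
time_s: 10.4
tool_pos: [0.5208, -0.082, 0.0261]
tool_rot: [-180.0, 0.0, 89.9]
force: [-0.1, -1.0, 0.9]
grip_width: 0.0238
grasp_force: 0.5
time_s: 11.6
tool_pos: [0.5309, 0.0594, 0.0261]
tool_rot: [180.0, -0.0, 89.9]
force: [-0.2, -0.8, 0.4]
grip_width: 0.0239
grasp_force: 0.5
```

View pics/w3.png

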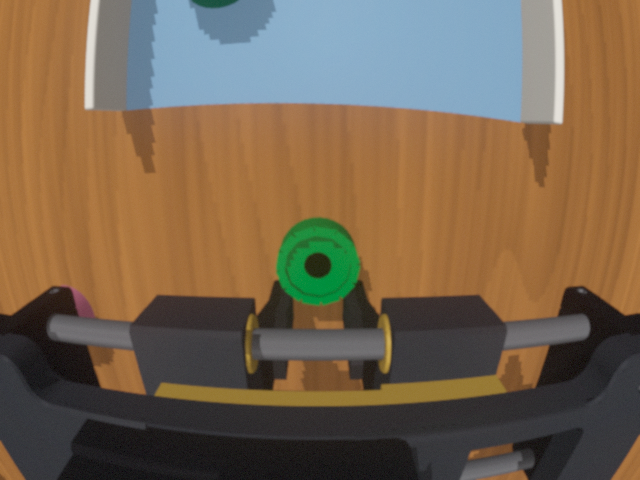

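The second cap is cradled at (318,262), centred on the corral mouth; cap 1 is at (215,0). I'll carry on, then back off and lift.

```bash
python3 -m creep '[24,0.4,0.06,0,0,0,0, 24,0.8,0.12,0,0,0,0, 24,1.2,0.18,0,0,0,0, 24,1.6,0.24,0,0,0,0, 24,2.0,0.3,0,0,0,0, 24,2.4,0.3,0,0,0,0, 24,2.8,0.3,0,0,0,0, 24,3.2,0.3,0,0,0,0, 24,3.6,0.3,0,0,0,0, 24,4.0,0.3,0,0,0,0, 24,4.25,0.3,0,0,0,0, 24,4.4,0.3,0,0,0,0]'; python3 -m creep '[24,0,0,0,0,0,0, 24,-0.3,0,0,0,0,0, 24,-0.6,0,0,0,0,0, 24,-0.6,0,-1,0,0,0, 24,-0.6,0,-2,0,0,0, 24,-0.6,0,-3,0,0,0, 24,-2,0.5,-3.5,0,0,0, 24,-3.5,1.0,-3.5,0,0,0, 24,-5,1.5,-3.5,0,0,0, 24,-6.5,2,-3.5,0,0,0, 24,-8,2.5,-3.5,0,0,0, 24,-9.5,3,-3.5,0,0,0]'; python3 -m creep '[24,0,0,0,0,0,0, 24,-1.5,0.4,0,0,0,0, 24,-3,0.8,0,0,0,0, 24,-4.5,1.2,0,0,0,0, 24,-5,1.3,0,0,0,0, 24,-5,1.3,0,0,0,0, 24,-5,1.3,0,0,0,0]'
python3 - <<'E'
from h import *
c=env.read_camera("top"); P=cloud(c); hsv=cv2.cvtColor(c["color"],cv2.COLOR_RGB2HSV)
m=(cv2.inRange(hsv,(55,90,40),(85,255,255))); n,l,s,ce=cv2.connectedComponentsWithStats(m)
for i in range(1,n):
    if s[i,4]>60: print(s[i,4],ce[i].round(),np.median(P[l==i],0).round(4))
E
```

```text
time_s: 12.85
tool_pos: [0.54, 0.1911, 0.0261]
tool_rot: [180.0, -0.0, 89.9]
force: [-0.5, 0.1, 0.5]
grip_width: 0.0242
grasp_force: 0.2
time_s: 14.05
tool_pos: [0.6291, -0.0988, 0.1313]
tool_rot: [180.0, -0.0, 89.8]
force: [1.1, 1.0, 0.3]
grip_width: 0.024
grasp_force: 0.0
time_s: 14.75
tool_pos: [0.6676, -0.2446, 0.1308]
tool_rot: [-180.0, -0.1, 89.8]
force: [0.2, 0.6, -0.6]
grip_width: 0.024
grasp_force: 0.0
139 [351. 193.] [ 0.6728 -0.1843  0.0167]
313 [139. 264.] [0.5415 0.2134 0.0165]
326 [137. 293.] [0.4874 0.2158 0.0165]
```

```bash
python3 -m creep '[24,0,0.03,1,0,0,0.03, 24,0,0.03,2,0,0,0.03, 24,0,0.03,3,0,0,0.03, 24,0,0.03,3.5,0,0,0.03, 24,0,0.03,3.5,0,0,0.03, 24,0.3,0.03,3.5,0,0,0.03, 24,0.6,0.03,3.5,0,0,0.03, 24,0.9,0.03,3.5,0,0,0.03, 24,1.2,0.03,3.5,0,0,0.03, 24,1.5,0.03,3.5,0,0,0.03, 24,1.8,0,3.5,0,0,0.03, 24,2.1,-0.03,3.5,0,0,0.03]'; python3 -m creep '[24,0.3,-0.03,0,0,0,0, 24,0.6,-0.06,0,0,0,0, 24,1,-0.1,0,0,0,0, 24,1.4,-0.14,0,0,0,0, 24,1.8,-0.18,0,0,0,0, 24,2.2,-0.22,0,0,0,0, 24,2.6,-0.26,0,0,0,0, 24,3,-0.3,0,0,0,0, 24,3.4,-0.34,0,0,0,0, 24,3.8,-0.38,0,0,0,0, 24,4.2,-0.42,0,0,0,0, 24,4.5,-0.45,0,0,0,0]'; python3 - <<'E'
from h import *
c=env.read_camera("wrist"); save("w4.png",c["color"])
E
```

```text
time_s: 16.0
tool_pos: [0.6674, -0.1816, 0.0264]
tool_rot: [180.0, 0.0, 89.7]
force: [0.1, -1.2, 1.0]
grip_width: 0.0242
grasp_force: 0.4
time_s: 17.2
tool_pos: [0.6545, -0.0457, 0.0261]
tool_rot: [180.0, -0.0, 89.7]
force: [0.8, -0.2, 0.7]
grip_width: 0.024
grasp_force: 0.5
```

View pics/w4.png

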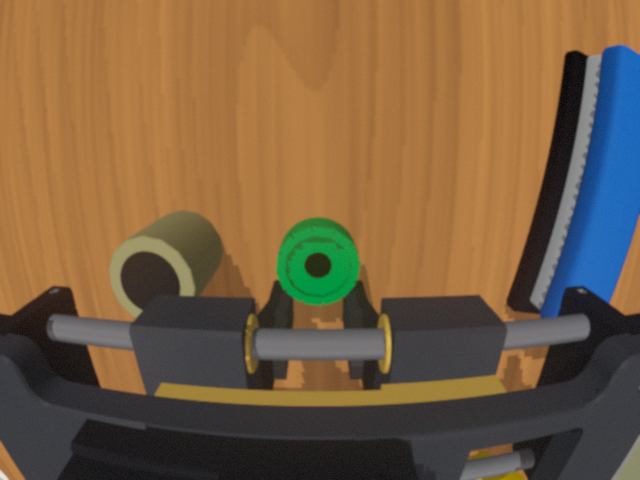

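The third cap is in the cradle at (318,262). The sleeve is to the left at (165,260), clear of the fingers, and the stapler is to the right. Next: past the sleeve, then slant towards the free slot.

```bash
python3 -m creep '[24,0.4,-0.05,0,0,0,0, 24,0.8,-0.1,0,0,0,0, 24,1.2,-0.15,0,0,0,0, 24,1.5,-0.2,0,0,0,0, 24,1.8,-0.32,0,0,0,0, 24,2.1,-0.45,0,0,0,0, 24,2.4,-0.57,0,0,0,0, 24,2.7,-0.7,0,0,0,0, 24,3,-0.82,0,0,0,0, 24,3.3,-0.95,0,0,0,0, 24,3.6,-1.07,0,0,0,0, 24,3.9,-1.2,0,0,0,0]'; python3 -m creep '[24,0.3,-0.13,0,0,0,0, 24,0.6,-0.26,0,0,0,0, 24,0.9,-0.38,0,0,0,0, 24,1.2,-0.51,0,0,0,0, 24,1.5,-0.64,0,0,0,0, 24,1.7,-0.72,0,0,0,0, 24,1.9,-0.8,0,0,0,0, 24,1.9,-0.8,0,0,0,0]'; python3 - <<'E'
from h import *
c=env.read_camera("wrist"); save("w5.png",c["color"])
E
```

```text
time_s: 18.45
tool_pos: [0.6189, 0.0708, 0.0262]
tool_rot: [180.0, -0.0, 89.7]
force: [0.4, -0.2, -0.4]
grip_width: 0.0242
grasp_force: 0.1
time_s: 19.25
tool_pos: [0.5951, 0.1284, 0.0261]
tool_rot: [-180.0, -0.0, 89.8]
force: [0.6, 1.1, -0.1]
grip_width: 0.0239
grasp_force: 0.0
```

View pics/w5.png

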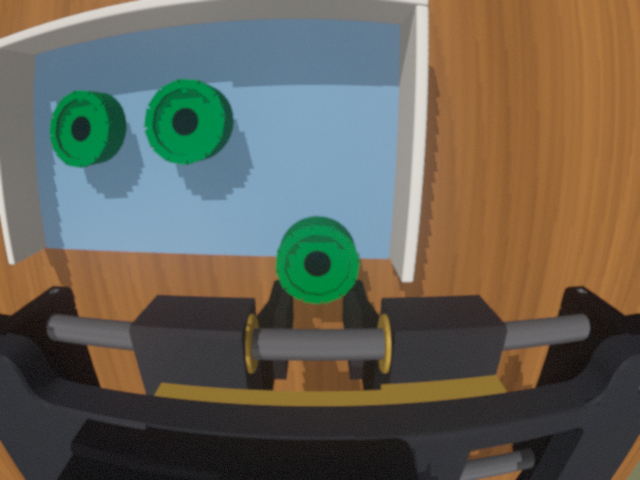

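The cap (318,262) is entering the mouth, with the right wall end at (405,275) clear of the fingers. I'll push straight in to TCP y ≈ 0.193, back off and lift clear.

```bash
python3 -m creep '[24,0.3,0,0,0,0,0, 24,0.6,0,0,0,0,0, 24,0.9,0,0,0,0,0, 24,1.2,0,0,0,0,0, 24,1.5,0,0,0,0,0, 24,1.8,0,0,0,0,0, 24,2,0,0,0,0,0, 24,2.15,0,0,0,0,0, 24,2.15,0,0,0,0,0]'; python3 -m creep '[24,-0.3,0,0,0,0,0, 24,-0.6,0,0,0,0,0, 24,-0.6,0,-1,0,0,0, 24,-0.6,0,-2,0,0,0, 24,-0.6,0,-3.5,0,0,0, 24,-2,0,-5,0,0,0, 24,-3.5,0,-6,0,0,0, 24,-5,0,-6,0,0,0, 24,-6.5,0,-6,0,0,0, 24,-8,0,-6,0,0,0, 24,-9.5,0,-6,0,0,0, 24,-9.5,0,-6,0,0,0]'
python3 - <<'E'
from h import *
c=env.read_camera("top"); P=cloud(c); save("end.png",c["color"]); hsv=cv2.cvtColor(c["color"],cv2.COLOR_RGB2HSV)
m=(cv2.inRange(hsv,(55,90,40),(85,255,255))); n,l,s,ce=cv2.connectedComponentsWithStats(m)
for i in range(1,n):
    if s[i,4]>60: print(s[i,4],ce[i].round(),np.median(P[l==i],0).round(4))
P0=np.load("top.npy")
for n,(u,v) in dict(black=(343,310),pink=(230,348),red=(288,355),sleeve=(262,235),tape=(367,137),stapler=(245,132)).items():
    a,b=[Q[v-10:v+11,u-10:u+11].reshape(-1,3) for Q in(P0,P)]
    print(n,a[a[:,2]>.01].mean(0).round(4),b[b[:,2]>.01].mean(0).round(4))
E
```

```text
time_s: 20.2
tool_pos: [0.5957, 0.1926, 0.0261]
tool_rot: [180.0, -0.0, 89.8]
force: [-0.1, -0.1, -1.2]
grip_width: 0.024
grasp_force: 0.0
time_s: 21.4
tool_pos: [0.5919, -0.1047, 0.207]
tool_rot: [180.0, 0.2, 88.9]
force: [0.5, -0.5, 0.3]
grip_width: 0.0239
grasp_force: 0.0
319 [138. 234.] [0.5978 0.2155 0.0165]
315 [139. 264.] [0.5415 0.2132 0.0162]
326 [137. 293.] [0.4873 0.2157 0.0163]
black [ 0.451  -0.1689  0.0199] [ 0.4513 -0.1687  0.0233]
pink [0.3856 0.0424 0.0257] [ 0.4811 -0.0549  0.6328]
red [ 0.3691 -0.0641  0.0229] [ 0.4738 -0.0927  0.6193]
sleeve [ 0.5904 -0.0211  0.0527] [ 0.5571 -0.0743  0.6113]
tape [ 0.7724 -0.2148  0.0443] [ 0.7746 -0.2158  0.0358]
stapler [0.7836 0.0104 0.0432] [0.7829 0.0104 0.0451]
```

View pics/end.png

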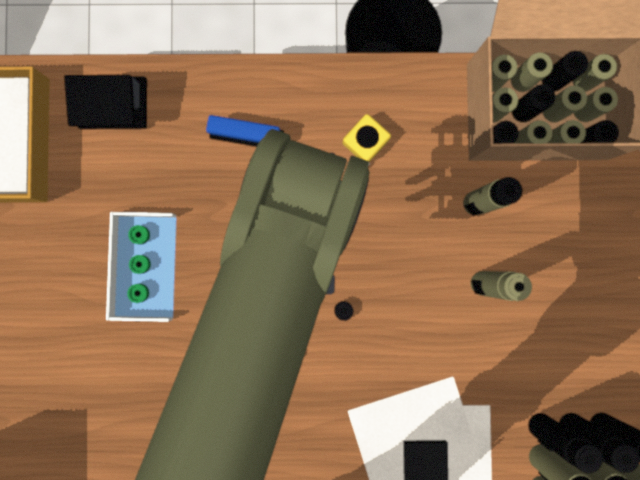

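All three green caps sit inside at (139,234), (139,264) and (137,293). Their centres are at y ≈ 0.215, about 60 mm behind the front line. The black cap, tubes, tape and stapler are where they were; the arm hides the sleeve, pink and red.

```bash
python3 -m creep '[24,0,0,0,0,0,0, 24,0,0,0,0,0,0, 24,0,0,0,0,0,0, 24,0,0,0,0,0,0]' && python3 -c "
from cell import env
print(env.sign_off())"
```

```text
time_s: 21.85
tool_pos: [0.5945, -0.092, 0.2061]
tool_rot: [-180.0, -0.0, 89.8]
force: [0.1, -0.8, -0.1]
grip_width: 0.0243
grasp_force: 0.0
the job is handed in; nothing more can be done
None
```

I pushed all three green caps into the corral, where they lie flat and wholly behind its front line, and handed the job in at about 22 s; nothing else showed any sign of being moved, though the arm hid the sleeve and the pink and red look-alikes in the final picture.

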